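Stack a tin-candle insert in build order

ROBOT

A 6-joint arm with a two-finger parallel gripper is mounted at the origin on the work surface. World frame = base frame: x ahead of the robot, y to its left, z up, the work surface at z = 0. Lengths are in m, angles in rad, forces in N, time in s.
With the tool pointing down it reaches from about 0.3 to 1 m from the base axis. Payload 5.1 kg.
Tool frame: the origin (TCP) lies at the centre of the arm's flange, where the gripper is bolted on; the fingertips stand 190 mm ahead of it and the grasp point (between the pads) lies 171 mm ahead of it; z points along the fingers, y is the line along which they close (so a half turn about z gives the same grasp; the last joint's range is limited). The gripper opens to 95 mm and grips with 3 to 60 N. Pads are 20 mm wide; open, the fingers measure 119 mm over their backs; the gripper's body (75 mm by 180 mm) begins 59 mm behind the grasp point.
Start: joints at [-1.245, 0.124, 1.65, -0, 1.367, -0.083], TCP at [0.258, -0.596, 0.405] pointing down, gripper open.
Joint ranges: [-2.61, 2.61], [-1.02, 2.33], [0.03, 2.71], [-1.35, 4.49], [0.32, 2.68], [-2.91, 2.91]. Speed limits (rad/s): [2.57, 2.57, 3.14, 3.14, 3.14, 3.14].

INTERFACE

Orientations are given as a rotation vector (axis times angle).
In Python, from workcell import * gives the robot as it stands.
- The arm moves only by the tool jog_arm, never from a script. Its argument "targets" is text: rows parted by semicolons, each of 7 numbers parted by spaces: the turn, a rotation vector about the tool's x, y, z in units of 45 degrees (1.0 is 45 degrees), then the shift along the tool's x, y, z in units of 0.05 m (1.0 is 0.05 m), then the opening, from 0 (shut) to 1 (fully open). In form: rx ry rz dx dy dz grip; .... A call has 1 to 12 rows; each row shifts and turns the commanded pose from where the row before left it, along the tool's axes as they then stand; what a row does not reach is not made up. A row lasts 1/10 s, in which the tool goes at most 50 mm and 8.59 degrees, less where a joint would pass 70% of its speed; a pose out of reach is approached as far as the arm can. A call with a number of a shift or a turn outside -1 to 1 is refused whole. A call with a gripper value outside its range is refused whole. The fingers move at their own pace and stop on an object; "squeeze" is the grip in N (left out, the last holds). Time passes only in rows, so rows that do not move let the fingers close. It gives the time, the measured TCP pose, the force, the opening and the grip force at its end, in the units of the state.
- observe(): the state, without advancing time (a new reading comes with each control period).
- get_image(name): name is "scene" or "top" or "wrist"; returns the picture (384x512x3 uint8, blue, green, red); there is no depth.
- get_calibration(name): a dict with "fx", "fy", "cx", "cy" (pixels), "distortion" ([k1, k2, p1, p2, k3] as OpenCV has them; the pictures are not rectified), "rvec" (rotation vector, rad) and "tvec" (3), from world to camera coordinates, as OpenCV has them. Camera axes: x right, y down, z forward; pixel columns grow to the right and rows downward; lengths in m; the calibration is good to about 2 mm. A picture is of the moment at which its call begins: read the wrist's pose just before it. get_calibration takes no time and is no camera call; for the wrist camera it gives the pose at the moment of the call.
- job_done(): hands the job in; it is judged then, once.
The state is a dict: "clock": time; "joints": joint angles; "joint_velocities": joint speeds; "joint_efforts": joint torques, N m; "eef_pos": TCP position; "tool_rot": TCP orientation; "wrist_force": force on the tool from outside, world axes, zero at the start; "torque": the same for the moment, N m; "opening": finger opening in m; "gripper_force": force on a finger pad.
Only numpy, scipy, OpenCV 4.12 (cv2) and the standard library are available. Lean on these libraries where they do the work, as an engineer would, in place of code of your own. Each camera call takes 0.05 s, during which the arm holds its last target. There are 200 camera calls.

TASK

Build one candle insert on the round wooden stand: first put the brown cork spacer ring flat over the stand's pin, then stand the cardboard core centred on the spacer with its wooden wick up, and last lay the gold-coloured retaining ring flat on the core, around the wick. The plain wooden disc, the blue ring and the small red roll are not part of it. Let go of the finished stack and leave it standing straight.

Things in the scene. Friction and masses are not known exactly. Their poses are not given: they have to be found in the camera images.
- stand_top (a point): Holder: a fixed round wooden stand, 100 mm in diameter and 18 mm thick, lying on the table, with a steel pin 12 mm in diameter standing 12 mm up from its middle. This point is the centre of the stand's upper face, at the foot of the pin; z up.
- spacer_mid (a point): Spacer, first in the stack: a brown cork ring, 56 mm outside diameter, 34 mm hole, 20 mm thick, about 30 g, lying flat on the table. This point is its centre, half-way up (10 mm above its underside); z is its axis, up. Both sides are alike. (A pale wooden disc of the same size without a hole lies near by and is not wanted.)
- core_mid (a point): Core, second in the stack: an upright solid roll of brown cardboard, 50 mm in diameter and 44 mm high, about 60 g, with a pale square wooden wick of 10 x 10 mm that stands 20 mm out of the middle of its top. This point is the centre of the roll, 22 mm above its underside (the wick not counted); z is its axis, towards the wick, up at the start. (A smaller red roll without a wick is not wanted.)
- retainer_mid (a point): Retaining ring, last in the stack: a gold-coloured metal ring, 56 mm outside diameter, 38 mm hole, 14 mm thick, about 40 g, lying flat on the table. This point is its centre, half-way up (7 mm above its underside); z is its axis, up. Both sides are alike. (A blue plastic ring of the same size is not wanted.)
Things that resemble listed ones, but are neither listed nor needed, are in the scene too. What is shaped like the part that bears spacer_mid but pink is not meant. What is shaped like the part that bears core_mid but purple is not meant.

How it is judged:
On the way, in this order (a step that is already met when the one before it is completed fails the run):
1. the cork spacer lies flat on the stand, over its pin (horizontal distance between spacer_mid and stand_top below 0.014 m and z of spacer_mid in the frame of stand_top between 0.004 and 0.016 m and angle between spacer_mid's own z axis and vertical below 0.175 rad), for 0.2 s.
2. then the core stands on the spacer, wick up (all of step 1 and horizontal distance between core_mid and stand_top below 0.018 m and z of core_mid in the frame of stand_top between 0.036 and 0.048 m and angle between core_mid's own z axis and vertical below 0.175 rad), for 0.2 s.
3. then the retaining ring lies on the core, around the wick (all of step 2 and horizontal distance between retainer_mid and core_mid below 0.015 m and z of retainer_mid in the frame of stand_top between 0.065 and 0.077 m and angle between retainer_mid's own z axis and vertical below 0.175 rad), for 0.2 s.
At the end, for the whole second after the job is handed in: Spacer flat on the stand (within 14 mm of its middle), core on it, wick up (within 18 mm of the stand's middle), ring on the core around the wick (within 15 mm of the core's axis); each at its stacked height within 6 mm, tilted under 10 degrees, released and at rest (all of step 3 and linear speed of each of spacer, core, retainer below 0.02 m/s); the robot touches nothing.
It also fails if it takes over 64 s, if anything falls off the work surface, if the arm or the gripper's body presses on something with over 40 N, if the wrist force passes 120 N, or if a joint passes its speed limit or range.

## Working session

There is one attempt and no reset: what is moved stays moved. The work goes in short steps, Python scripts to look and compute and a tool call to move; the robot and the scene stay as the last step left them, time stands still between calls to the robot, and variables do not carry over. Pictures are saved under pics/ and viewed, at most 10 in all, crops included, and the job is handed in when it is done.

Besides the shell and the picture viewer there is one more tool, called after ">>>" as name(argument=value, ...), one argument or row to a line, values as JSON. jog_arm: Moves the arm, as the interface text tells. Shifts and turns lie within -1 to 1; 1 stands for 0.05 m of shift or 45 degrees of turn. Its arguments: {"type":"object","properties":{"targets":{"type":"string"},"squeeze":{"type":"number"}},"required":["targets"]}

```bash
mkdir -p pics; cat > h.py <<'E'
from workcell import *
import numpy as np, cv2
from scipy.spatial.transform import Rotation as R
def ray(c,px):
    K=np.array([[c['fx'],0,c['cx']],[0,c['fy'],c['cy']],[0,0,1.]])
    u=cv2.undistortPoints(np.array(px,float).reshape(-1,1,2),K,np.array(c['distortion'],float)).reshape(-1,2)
    Rm=R.from_rotvec(np.ravel(c['rvec'])).as_matrix(); t=np.ravel(c['tvec'])
    d=np.c_[u,np.ones(len(u))]@Rm
    return -Rm.T@t,d
def at_z(c,px,z):
    o,d=ray(c,px); z=np.asarray(z,float)
    return o+d*((z-o[2])/d[:,2])[:,None]
E
python3 - <<'E'
from h import *
s=observe();print({k:np.round(v,3) for k,v in s.items()})
a=get_image('top');b=get_image('scene')
cv2.imwrite('pics/top.png',a);cv2.imwrite('pics/scene.png',b)
for n in('top','scene','wrist'):print(n,get_calibration(n))
print(R.from_rotvec(s['tool_rot']).as_matrix().round(3))
E
```

```text
{'clock': np.float64(0.0), 'joints': array([-1.245,  0.124,  1.652, -0.   ,  1.367, -0.083]), 'joint_velocities': array([-0.   ,  0.001,  0.001,  0.001, -0.   ,  0.001]), 'joint_efforts': array([ 1.0000e-03, -4.1761e+01, -3.5993e+01,  7.8000e-02,  4.9000e-02,
       -0.0000e+00]), 'eef_pos': array([ 0.258, -0.596,  0.403]), 'tool_rot': array([-3.074, -0.637,  0.   ]), 'wrist_force': array([-0.784,  0.312,  0.023]), 'torque': array([-0.03 ,  0.048, -0.002]), 'gripper_force': np.float64(0.0), 'opening': np.float64(0.095)}
top {'fx': 375.96766843065603, 'fy': 375.96766843065603, 'cx': 250.56417013630585, 'cy': 193.0504287670334, 'distortion': array([-0.04891464,  0.        ,  0.        ,  0.        ,  0.        ]), 'rvec': array([ 2.18197443, -2.12748116,  0.15404477]), 'tvec': array([-0.01947214,  0.53140944,  1.00987216])}
scene {'fx': 469.05316309542036, 'fy': 469.05316309542036, 'cx': 255.68849259777903, 'cy': 190.1500164201222, 'distortion': array([-0.12792704,  0.        ,  0.        ,  0.        ,  0.        ]), 'rvec': array([ 1.76272724,  1.99455901, -0.65334646]), 'tvec': array([ 0.07269518, -0.39445606,  1.38263124])}
wrist {'fx': 320.83262008717827, 'fy': 320.83262008717827, 'cx': 253.6334022925454, 'cy': 189.0048050090146, 'distortion': array([-0.07995481,  0.        ,  0.        ,  0.        ,  0.        ]), 'rvec': array([-2.42972264,  1.59527338,  0.22080725]), 'tvec': array([-0.64890752, -0.03099074,  0.39083619])}
[[ 0.918  0.397 -0.001]
 [ 0.397 -0.918  0.002]
 [ 0.    -0.002 -1.   ]]
```

View pics/top.png

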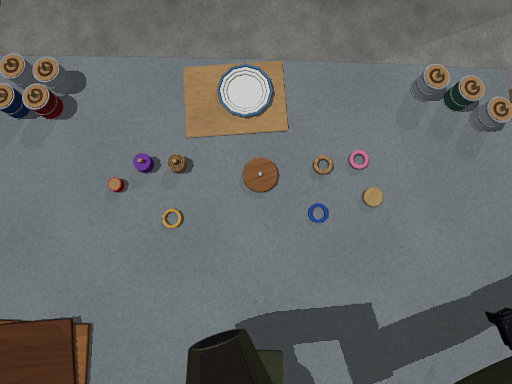

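View pics/scene.png

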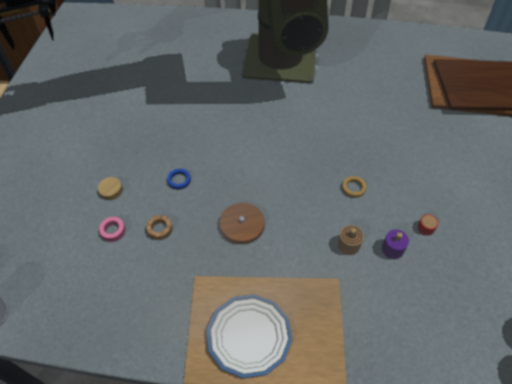

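The top view shows these candidates:
- **Spacer:** brown cork ring (323,165). Look-alikes are the pink ring (359,160) and pale disc (372,197).
- **Core:** brown roll with wick (177,163). Look-alikes are the purple roll (143,162) and red roll (116,185).
- **Retainer:** gold ring (172,218). Look-alike is the blue ring (318,213).
- **Stand:** (260,175).

I choose the brown ring, the brown roll and the gold ring, and check them in one close crop.

```bash
python3 - <<'E'
from h import *
a=cv2.imread('pics/top.png');b=cv2.imread('pics/scene.png')
f=lambda im,u,v:cv2.resize(im[v-20:v+20,u-20:u+20],(200,200),interpolation=cv2.INTER_CUBIC)
T=[(323,165),(177,163),(172,218),(260,175)];S=[(159,227),(351,239),(354,187),(242,221)]
cv2.imwrite('pics/crop.png',np.vstack([np.hstack([f(a,*p) for p in T]),np.hstack([f(b,*p) for p in S])]))
c=get_calibration('top');d=get_calibration('scene')
print(at_z(c,T,[.02,.044,.014,.018]).round(4));print(at_z(d,S,[.01,.03,.007,.018]).round(4))
E
```

```text
[[ 0.6204 -0.2116  0.02  ]
 [ 0.61    0.2014  0.044 ]
 [ 0.4581  0.2133  0.014 ]
 [ 0.5868 -0.0317  0.018 ]]
[[ 0.6229 -0.2096  0.01  ]
 [ 0.6145  0.2086  0.03  ]
 [ 0.4593  0.2176  0.007 ]
 [ 0.5899 -0.0283  0.018 ]]
```

View pics/crop.png

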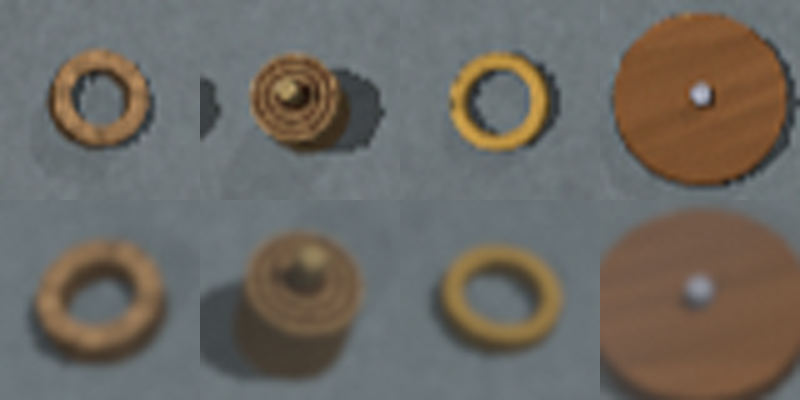

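The crop confirms the choice: cork ring with a hole, brown roll with a pale wick, gold ring, and the stand with its pin. I'll square the tool so that tool x = world y, tool y = world x and z points down, closing along world x, away from the neighbours.

>>> jog_arm(
  targets="0 0 -0.185 0 0 0 1; 0 0 -0.185 0 0 0 1; 0 0 -0.185 0 0 0 1; 0 0 -0.185 0 0 0 1; 0 0 -0.185 0 0 0 1; 0 0 -0.185 0 0 0 1; 0 0 -0.185 0 0 0 1; 0 0 -0.185 0 0 0 1; 0 0 0 0 0 0 1",
  squeeze=15,
)

```text
clock: 1.0
eef_pos: [0.2583, -0.5963, 0.4041]
tool_rot: [-2.221, -2.221, -0.001]
wrist_force: [-0.4, -0.2, 0.4]
opening: 0.0952
gripper_force: 0.0
```

```bash
cat >> h.py <<'E'
def todo(goal):
    "tool-frame shift in units of 0.05 m to bring the grasp point to goal; tilt in units"
    s=observe(); Rt=R.from_rotvec(s['tool_rot']).as_matrix()
    g=s['eef_pos']+.171*Rt[:,2]
    print('t',round(float(s['clock']),2),'grasp',g.round(4),'rows',(Rt.T@(np.array(goal)-g)/.05).round(3))
    return s,Rt
E
python3 - <<'E'
from h import *
s,Rt=todo([.622,-.2105,.2]); print(Rt.round(4))
c=get_calibration('wrist');o,d=ray(c,[[256,192]]);print('cam in tool',(Rt.T@(o-s['eef_pos'])).round(4),'axis',d@Rt)
c=get_calibration('top')
print(at_z(c,[(322.5,164.2),(175.8,162.2),(171.4,217.6),(259.6,174.3)],[.02,.044,.014,.018]).round(4))
E
```

```text
t 1.0 grasp [ 0.2583 -0.5961  0.2331] rows [7.711 7.276 0.667]
[[-1.0e-04  1.0e+00 -3.0e-04]
 [ 1.0e+00  1.0e-04  1.1e-03]
 [ 1.1e-03 -3.0e-04 -1.0e+00]]
cam in tool [ 0.0757 -0.0006  0.02  ] axis [[-0.27828353  0.00723016  0.96054546]]
[[ 0.6227 -0.2102  0.02  ]
 [ 0.6122  0.2049  0.044 ]
 [ 0.4592  0.2151  0.014 ]
 [ 0.5888 -0.0306  0.018 ]]
```

>>> jog_arm(
  targets="0 0 0 0.70 0.66 0.06 1; 0 0 0 0.70 0.66 0.06 1; 0 0 0 0.70 0.66 0.06 1; 0 0 0 0.70 0.66 0.06 1; 0 0 0 0.70 0.66 0.06 1; 0 0 0 0.70 0.66 0.06 1; 0 0 0 0.70 0.66 0.06 1; 0 0 0 0.70 0.66 0.06 1; 0 0 0 0.70 0.66 0.06 1; 0 0 0 0.70 0.66 0.06 1; 0 0 0 0.70 0.66 0.06 1; 0 0 0 0 0 0 1",
)

```text
clock: 2.2
eef_pos: [0.6237, -0.2071, 0.3707]
tool_rot: [-2.217, -2.224, -0.002]
wrist_force: [0.2, -0.4, -0.1]
opening: 0.0951
gripper_force: 0.0
```

```bash
cat >> h.py <<'E'
def look(name,guess,z,rad,hue=None):
    "wrist picture; fit the outer rim circle (radius rad, height z) near guess, return centre"
    c=get_calibration('wrist'); im=get_image('wrist'); cv2.imwrite('pics/%s.png'%name,im)
    # resample the plane at height z around guess: 0.25 mm per pixel, rows=-x, cols=-y
    n=400; m=.00025; jj,ii=np.meshgrid(np.arange(n),np.arange(n))
    P=np.stack([guess[0]-(ii-n/2)*m,guess[1]-(jj-n/2)*m,np.full((n,n),z)],-1).reshape(-1,3)
    K=np.array([[c['fx'],0,c['cx']],[0,c['fy'],c['cy']],[0,0,1.]])
    p=cv2.projectPoints(P,np.ravel(c['rvec']),np.ravel(c['tvec']),K,np.array(c['distortion'],float))[0].reshape(n,n,2).astype(np.float32)
    r=cv2.remap(im,p,None,cv2.INTER_LINEAR)
    return im,r,lambda u,v:(guess[0]-(v-n/2)*m,guess[1]-(u-n/2)*m)
def rim(r,f,rad,mask):
    cs,_=cv2.findContours(mask.astype(np.uint8)*255,cv2.RETR_EXTERNAL,cv2.CHAIN_APPROX_NONE)
    k=max(cs,key=cv2.contourArea); (u,v),q=cv2.minEnclosingCircle(k)
    M=cv2.moments(cv2.convexHull(k)); u2,v2=M['m10']/M['m00'],M['m01']/M['m00']
    print('enclosing',np.round(f(u,v),4),'r',round(q*.25,1),'hull',np.round(f(u2,v2),4))
    cv2.circle(r,(int(u2),int(v2)),int(rad/.00025),(0,255,0),1)
    return f(u2,v2)
def warm(r):
    h=cv2.cvtColor(r,cv2.COLOR_BGR2HSV); return (h[...,1]>75)&((h[...,0]<32)|(h[...,0]>175))
E
python3 - <<'E'
from h import *
todo([.6227,-.2102,.01])
im,r,f=look('w1',(.6227,-.2102),.02,.028)
rim(r,f,.028,warm(r))
cv2.imwrite('pics/w1v.png',np.hstack([cv2.resize(im,(400,300)),r[50:350]]))
E
```

```text
t 2.2 grasp [ 0.6236 -0.2068  0.1997] rows [-0.076 -0.018  3.793]
enclosing [ 0.6224 -0.209 ] r 28.5 hull [ 0.6224 -0.2091]
```

View pics/w1v.png

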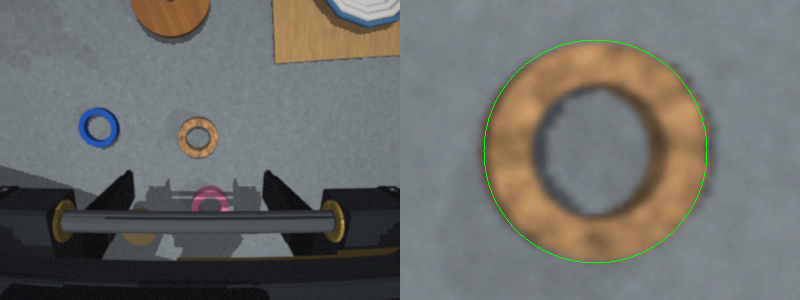

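The close look shows the cork ring centred between the fingers horizontally at about (198,138) in the half-size view, and the rim fit (green) is clean. Centre is (0.6224, -0.2091). Descending to grasp height 0.024.

>>> jog_arm(
  targets="0 0 0 -0.046 -0.024 0.7 1; 0 0 0 0 0 0.8 1; 0 0 0 0 0 0.8 1; 0 0 0 0 0 0.6 1; 0 0 0 0 0 0.4 1; 0 0 0 0 0 0.21 1; 0 0 0 0 0 0 1; 0 0 0 0 0 0 0.3; 0 0 0 0 0 0 0.3; 0 0 0 0 0 0 0.3; 0 0 0 0 0 0 0.3; 0 0 0 0 0 0 0.3",
  squeeze=15,
)

```text
clock: 3.45
eef_pos: [0.6202, -0.2136, 0.1969]
tool_rot: [2.22, 2.221, 0.001]
wrist_force: [-0.3, -0.9, 0.9]
opening: 0.0602
gripper_force: 0.1
```

>>> jog_arm(
  targets="0 0 0 0 0 0 0.3; 0 0 0 0 0 0 0.3; 0 0 0 0 0 0 0.3",
)

```text
clock: 3.75
eef_pos: [0.6202, -0.2136, 0.1967]
tool_rot: [2.221, 2.221, 0.0]
wrist_force: [-0.6, 0.4, 2.4]
opening: 0.0549
gripper_force: 15.0
```

```bash
python3 - <<'E'
from h import *
for i in range(3):
  s,_=todo([.6224,-.2091,.024]);get_image('wrist')
print(s['opening'],s['gripper_force'])
E
```

```text
t 3.75 grasp [ 0.6203 -0.2136  0.0257] rows [0.091 0.042 0.034]
t 3.8 grasp [ 0.6203 -0.2136  0.0257] rows [0.09  0.042 0.033]
t 3.85 grasp [ 0.6203 -0.2136  0.0257] rows [0.09  0.042 0.034]
0.05557497699342588 15.000382969155908
```

>>> jog_arm(
  targets="0 0 0 0 0 -0.3 0.3; 0 0 0 0 0 -0.7 0.3; 0 0 0 0.4 -0.1 -0.8 0.3; 0 0 0 0.7 -0.26 -0.2 0.3; 0 0 0 0.57 -0.26 0 0.3; 0 0 0 0.2 0 0 0.3; 0 0 0 0 0 0 0.3; 0 0 0 0 0 0 0.3; 0 0 0 0 0 0 0.3; 0 0 0 0 0 0 0.3",
)

```text
clock: 4.9
eef_pos: [0.5892, -0.1211, 0.2959]
tool_rot: [-2.222, -2.22, 0.001]
wrist_force: [0.5, -0.5, -0.5]
opening: 0.0553
gripper_force: 15.0
```

```bash
python3 - <<'E'
from h import *
s,Rt=todo([.589,-.0345,.12]);print(s['opening'],s['gripper_force'])
g=s['eef_pos']+.171*Rt[:,2]
im,r,f=look('w2',(.589,-.0305),.018,.05)
# stand: wider plane window
c=get_calibration('wrist')
m=warm(im)&(np.arange(384)[:,None]<300)
cs,_=cv2.findContours(m.astype(np.uint8)*255,cv2.RETR_EXTERNAL,cv2.CHAIN_APPROX_NONE)
for k in cs:
  if cv2.contourArea(k)>1500:
    print(cv2.contourArea(k),cv2.boundingRect(k))
    P=at_z(c,k.reshape(-1,2),.018)[:,:2]
    (x,y),q=cv2.minEnclosingCircle((P*1000).astype(np.float32));print('stand?',x,y,q)
    P=at_z(c,k.reshape(-1,2),g[2]-.0257+.02)[:,:2]
    (x,y),q=cv2.minEnclosingCircle((P*1000).astype(np.float32));print('ring?',x,y,q)
cv2.imwrite('pics/w2v.png',np.hstack([im,r[:384,:]])[:,:800])
E
```

```text
t 4.9 grasp [ 0.5891 -0.1211  0.1249] rows [ 1.732 -0.004  0.098]
0.05533276784503629 14.999953173100948
7360.5 (201, 183, 106, 88)
stand? 588.2920532226562 -159.8172149658203 47.71285629272461
ring? 588.4226684570312 -114.87342071533203 28.992525100708008
13129.5 (190, 11, 128, 133)
stand? 588.0164184570312 -29.98088264465332 49.49941635131836
ring? 588.2552490234375 -35.979129791259766 30.078092575073242
14083.0 (406, 0, 106, 177)
stand? 756.8243408203125 -34.07133483886719 83.54764556884766
ring? 690.8304443359375 -38.46464157104492 50.76729202270508
```

View pics/w2v.png

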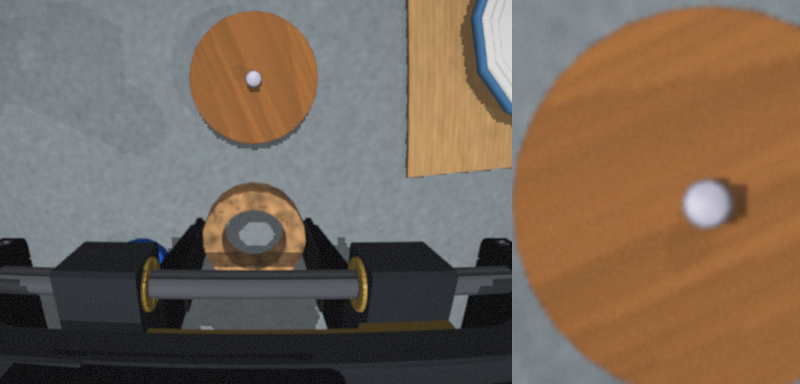

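The wrist view shows the stand at (254,78) and the held cork ring at (254,235), flat in the pads. Stand centre is (0.588, -0.030), and the ring sits about 4 mm ahead of the grasp point in y.

>>> jog_arm(
  targets="0 0 0 0.4 0 0 0.3; 0 0 0 0.7 0 0 0.3; 0 0 0 0.43 -0.02 0 0.3; 0 0 0 0.2 0 0 0.3; 0 0 0 0 0 0.3 0.3; 0 0 0 0 0 0.5 0.3; 0 0 0 0 0 0.4 0.3; 0 0 0 0 0 0.25 0.3; 0 0 0 0 0 0.15 0.3; 0 0 0 0 0 0 0.3; 0 0 0 0 0 0 0.3; 0 0 0 0 0 0 0.3",
)

```text
clock: 6.15
eef_pos: [0.5884, -0.0339, 0.217]
tool_rot: [2.22, 2.221, 0.002]
wrist_force: [0.4, -0.3, -0.9]
opening: 0.0555
gripper_force: 15.0
```

```bash
python3 - <<'E'
from h import *
s,_=todo([.588,-.0345,.0437]);print(s['wrist_force'])
E
```

```text
t 6.15 grasp [ 0.5886 -0.0339  0.046 ] rows [-0.012 -0.013  0.047]
[ 0.39991707 -0.31864042 -0.89139326]
```

>>> jog_arm(
  targets="0 0 0 0 0 0.04 0.3; 0 0 0 0 0 0 0.3; 0 0 0 0 0 0 1; 0 0 0 0 0 0 1; 0 0 0 0 0 0 1; 0 0 0 0 0 0 1; 0 0 0 0 0 0 1; 0 0 0 0 0 0 1",
)

```text
clock: 6.95
eef_pos: [0.5879, -0.0336, 0.2142]
tool_rot: [2.221, 2.222, -0.0]
wrist_force: [-0.7, -0.3, 0.0]
opening: 0.0942
gripper_force: 0.0
```

>>> jog_arm(
  targets="0 0 0 0 0 -0.3 1; 0 0 0 0 0 -0.8 1; 0 0 0 0 0 -0.9 1; 0 0 0 0 0 -0.7 1; 0 0 0 0 0 -0.3 1; 0 0 0 0 0 0 1; 0 0 0 0 0 0 1; 0 0 0 0 0 0 1; 0 0 0 0 0 0 1",
)

```text
clock: 7.85
eef_pos: [0.5874, -0.0336, 0.3615]
tool_rot: [-2.219, -2.219, 0.004]
wrist_force: [1.0, -0.2, -0.3]
opening: 0.095
gripper_force: 0.0
```

```bash
cat >> h.py <<'E'
def blobs(c,im,zs,amin=1500,rows=300):
    m=warm(im)&(np.arange(384)[:,None]<rows)
    cs,_=cv2.findContours(m.astype(np.uint8)*255,cv2.RETR_EXTERNAL,cv2.CHAIN_APPROX_NONE)
    for k in cs:
        if cv2.contourArea(k)<amin: continue
        print('blob',cv2.boundingRect(k))
        for z in zs:
            (x,y),q=cv2.minEnclosingCircle((at_z(c,k.reshape(-1,2),z)[:,:2]*1000).astype(np.float32));print('  z',z,np.round([x,y,q],1))
E
python3 - <<'E'
from h import *
todo([.612,.206,.2])
c=get_calibration('wrist');im,r,f=look('w3',(.588,-.03),.038,.028)
blobs(c,im,[.018,.038])
cv2.circle(r,(200,200),112,(0,255,0),1)
cv2.imwrite('pics/w3v.png',np.hstack([im,r[:384]])[:,:800])
E
```

```text
t 7.85 grasp [ 0.5867 -0.0335  0.1905] rows [ 4.789  0.507 -0.189]
blob (209, 123, 96, 94)
  z 0.018 [588.1 -29.3  49.7]
  z 0.038 [588.1 -24.9  46.6]
blob (371, 0, 141, 238)
  z 0.018 [787.   24.  144.3]
  z 0.038 [774.7  25.1 135.4]
```

View pics/w3v.png

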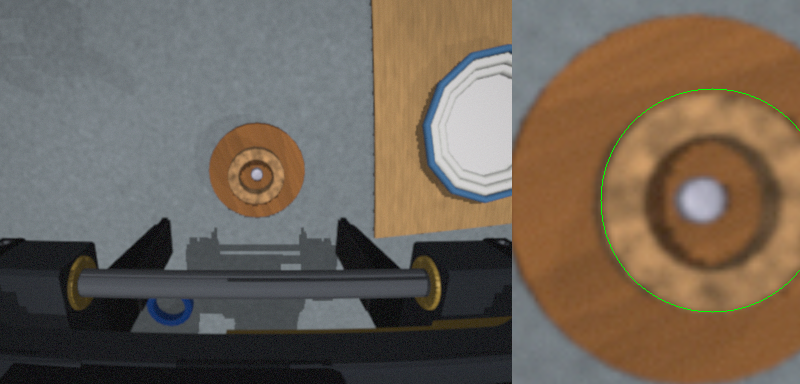

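The spacer lies flat over the pin at (257,175), and the green prediction circle fits its rim within about 1 mm. Next, over to the core.

>>> jog_arm(
  targets="0 0 0 0.4 0.05 -0.2 1; 0 0 0 0.8 0.1 0 1; 0 0 0 0.9 0.1 0 1; 0 0 0 0.9 0.1 0 1; 0 0 0 0.8 0.1 0 1; 0 0 0 0.6 0.05 0 1; 0 0 0 0.4 0 0 1; 0 0 0 0 0 0 1; 0 0 0 0 0 0 1; 0 0 0 0 0 0 1; 0 0 0 0 0 0 1",
)

```text
clock: 9.0
eef_pos: [0.6129, 0.2053, 0.3741]
tool_rot: [-2.223, -2.22, 0.001]
wrist_force: [0.4, 0.4, 0.2]
opening: 0.0949
gripper_force: 0.0
```

```bash
python3 - <<'E'
from h import *
c=get_calibration('wrist');im,r,f=look('w4',(.612,.206),.044,.025)
blobs(c,im,[.044],600)
todo([.612,.206,.03])
cv2.circle(r,(200,200),100,(0,255,0),1)
cv2.imwrite('pics/w4v.png',np.hstack([im,r[:384]])[:,:800])
E
```

```text
blob (66, 254, 31, 46)
  z 0.044 [415.2  90.   33.8]
blob (327, 167, 183, 133)
  z 0.044 [786.8 160.5 107.8]
blob (229, 147, 49, 54)
  z 0.044 [611.8 209.7  27.1]
blob (88, 136, 52, 51)
  z 0.044 [472.7 223.3  26.8]
t 9.05 grasp [0.6129 0.2053 0.2032] rows [ 0.013 -0.018  3.464]
```

View pics/w4v.png

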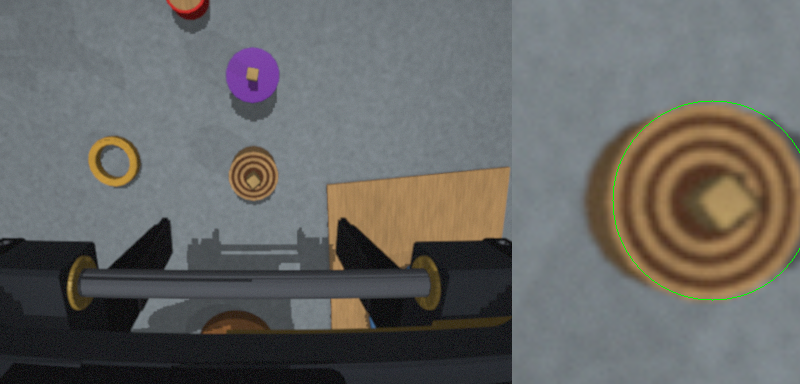

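The brown core is at (252,176) and the purple one at (252,75). The predicted circle matches the brown roll's top, so its centre is (0.612, 0.206). Grasping it at z 0.03.

>>> jog_arm(
  targets="0 0 0 0.01 -0.02 0.4 1; 0 0 0 0 0 0.8 1; 0 0 0 0 0 0.9 1; 0 0 0 0 0 0.7 1; 0 0 0 0 0 0.4 1; 0 0 0 0 0 0.26 1; 0 0 0 0 0 0 1; 0 0 0 0 0 0 1; 0 0 0 0 0 0 0.3; 0 0 0 0 0 0 0.3; 0 0 0 0 0 0 0.3; 0 0 0 0 0 0 0.3",
  squeeze=20,
)

```text
clock: 10.25
eef_pos: [0.612, 0.207, 0.202]
tool_rot: [2.22, 2.222, 0.002]
wrist_force: [0.1, 0.0, -0.3]
opening: 0.0684
gripper_force: 0.0
```

>>> jog_arm(
  targets="0 0 0 0 0 0 0.3; 0 0 0 0 0 0 0.3; 0 0 0 0 0 0 0.3; 0 0 0 0 0 0 0.3; 0 0 0 0 0 0 0.3",
)

```text
clock: 10.75
eef_pos: [0.6118, 0.2069, 0.2012]
tool_rot: [-2.221, -2.222, 0.0]
wrist_force: [0.3, 0.1, 0.8]
opening: 0.0498
gripper_force: 20.0
```

```bash
python3 - <<'E'
from h import *
s,_=todo([.588,-.030,.075]);print(s['opening'],s['gripper_force'],s['wrist_force'])
E
```

```text
t 10.75 grasp [0.6118 0.2069 0.0302] rows [-4.738 -0.478 -0.895]
0.04982546138127663 20.000065863132477 [0.30474973 0.08015851 0.81652173]
```

>>> jog_arm(
  targets="0 0 0 0 0 -0.4 0.3; 0 0 0 0 0 -0.8 0.3; 0 0 0 -0.3 -0.05 -0.6 0.3; 0 0 0 -0.7 -0.07 -0.2 0.3; 0 0 0 -0.9 -0.09 0 0.3; 0 0 0 -0.9 -0.09 0 0.3; 0 0 0 -0.8 -0.08 0 0.3; 0 0 0 -0.6 -0.06 0 0.3; 0 0 0 -0.4 -0.04 0 0.3; 0 0 0 -0.12 0 0 0.3; 0 0 0 0 0 0 0.3; 0 0 0 0 0 0 0.3",
)

```text
clock: 11.95
eef_pos: [0.588, -0.0284, 0.3011]
tool_rot: [-2.22, -2.222, -0.0]
wrist_force: [-0.1, -0.1, -0.8]
opening: 0.0499
gripper_force: 20.0
```

```bash
python3 - <<'E'
from h import *
s,_=todo([.588,-.029,.0695]);print(s['opening'],s['gripper_force'],s['wrist_force'])
E
```

```text
t 11.95 grasp [ 0.588  -0.0283  0.1301] rows [-0.014  0.     1.213]
0.04990037677624118 20.00003546476364 [-0.12107869 -0.06606107 -0.79594609]
```

>>> jog_arm(
  targets="0 0 0 -0.01 0 0.4 0.3; 0 0 0 0 0 0.4 0.3; 0 0 0 0 0 0.25 0.3; 0 0 0 0 0 0.1 0.3; 0 0 0 0 0 0.06 0.3; 0 0 0 0 0 0 0.3; 0 0 0 0 0 0 0.3; 0 0 0 0 0 0 0.3",
)

```text
clock: 12.75
eef_pos: [0.5883, -0.0297, 0.2417]
tool_rot: [2.22, 2.221, 0.002]
wrist_force: [-0.0, -0.6, -0.5]
opening: 0.0496
gripper_force: 20.0
```

```bash
python3 - <<'E'
from h import *
s,_=todo([.588,-.029,.0682]);print(s['opening'],s['gripper_force'],s['wrist_force'])
E
```

```text
t 12.75 grasp [ 0.5886 -0.0297  0.0707] rows [ 0.014 -0.012  0.05 ]
0.04962992093787223 20.00001221895218 [-0.0184248  -0.55276965 -0.53262678]
```

>>> jog_arm(
  targets="0 0 0 0.01 0 0.025 0.3; 0 0 0 0 0 0.02 0.3; 0 0 0 0 0 0 0.3; 0 0 0 0 0 0 1; 0 0 0 0 0 0 1; 0 0 0 0 0 0 1; 0 0 0 0 0 0 1; 0 0 0 0 0 0 1; 0 0 0 0 0 0 1",
)

```text
clock: 13.65
eef_pos: [0.5879, -0.0291, 0.2384]
tool_rot: [-2.221, -2.222, 0.0]
wrist_force: [-0.7, 0.3, 0.8]
opening: 0.0917
gripper_force: 0.0
```

>>> jog_arm(
  targets="0 0 0 0 0 -0.3 1; 0 0 0 0 0 -0.8 1; 0 0 0 0 0 -0.9 1; 0 0 0 0 0 -0.6 1; 0 0 0 0 0 -0.3 1; 0 0 0 0 0 0 1; 0 0 0 0 0 0 1; 0 0 0 0 0 0 1; 0 0 0 0 0 0 1",
)

```text
clock: 14.55
eef_pos: [0.5875, -0.0291, 0.381]
tool_rot: [-2.219, -2.22, 0.004]
wrist_force: [1.0, -0.2, -0.2]
opening: 0.0949
gripper_force: 0.0
```

```bash
python3 - <<'E'
from h import *
s,Rt=todo([.459,.217,.2])
c=get_calibration('wrist');im,r,f=look('w5',(.588,-.03),.082,.025)
cv2.circle(r,(200,200),100,(0,255,0),1)
cv2.imwrite('pics/w5v.png',np.hstack([im,r[:384]])[:,:800])
E
```

```text
t 14.55 grasp [ 0.5868 -0.029   0.21  ] rows [ 4.92  -2.553  0.213]
```

View pics/w5v.png

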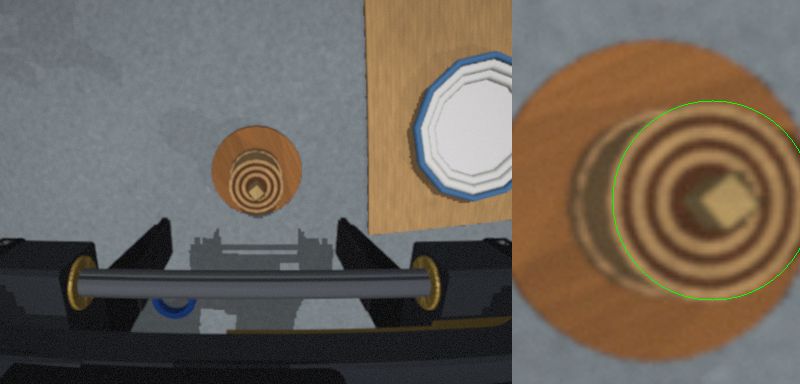

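The core stands upright at (256,188), and its top matches the circle centred on the stand. Now the gold ring.

>>> jog_arm(
  targets="0 0 0 0.4 -0.2 0 1; 0 0 0 0.7 -0.4 0 1; 0 0 0 0.8 -0.4 0 1; 0 0 0 0.8 -0.4 0 1; 0 0 0 0.8 -0.4 0 1; 0 0 0 0.7 -0.4 0 1; 0 0 0 0.5 -0.25 0.1 1; 0 0 0 0.22 -0.1 0.1 1; 0 0 0 0 0 0 1; 0 0 0 0 0 0 1; 0 0 0 0 0 0 1; 0 0 0 0 0 0 1",
)

```text
clock: 15.8
eef_pos: [0.461, 0.2159, 0.3737]
tool_rot: [2.223, 2.22, 0.0]
wrist_force: [-0.0, -0.4, -0.4]
opening: 0.0951
gripper_force: 0.0
```

```bash
python3 - <<'E'
from h import *
im,r,f=look('w6',(.459,.217),.014,.028)
g=rim(r,f,.028,warm(r))
todo([*g,.022])
cv2.imwrite('pics/w6v.png',np.hstack([im,r[:384]])[:,:800])
E
```

```text
enclosing [0.4572 0.2174] r 28.5 hull [0.457  0.2173]
t 15.85 grasp [0.461  0.216  0.2027] rows [ 0.027 -0.081  3.614]
```

View pics/w6v.png

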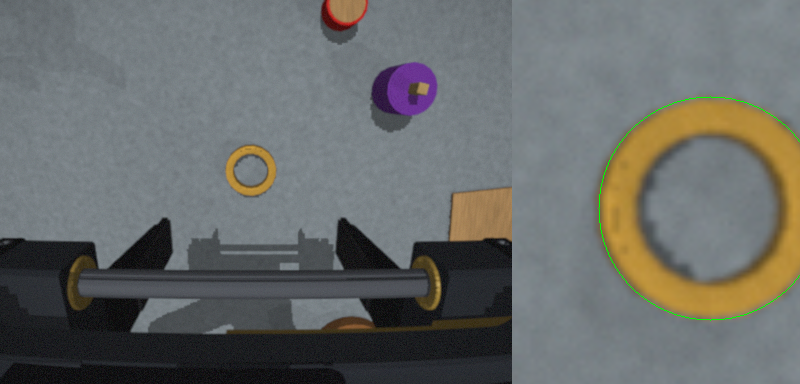

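The gold ring is at (250,171), and the rim fit puts its centre at (0.457, 0.217).

>>> jog_arm(
  targets="0 0 0 0.03 -0.08 0.4 1; 0 0 0 0 0 0.8 1; 0 0 0 0 0 0.9 1; 0 0 0 0 0 0.7 1; 0 0 0 0 0 0.5 1; 0 0 0 0 0 0.3 1; 0 0 0 0 0 0 1; 0 0 0 0 0 0 1; 0 0 0 0 0 0 0.3; 0 0 0 0 0 0 0.3; 0 0 0 0 0 0 0.3; 0 0 0 0 0 0 0.3",
  squeeze=15,
)

```text
clock: 17.05
eef_pos: [0.4564, 0.2184, 0.1939]
tool_rot: [2.221, 2.222, 0.001]
wrist_force: [-0.9, -0.3, -0.3]
opening: 0.0684
gripper_force: 0.0
```

>>> jog_arm(
  targets="0 0 0 0 0 0 0.3; 0 0 0 0 0 0 0.3; 0 0 0 0 0 0 0.3; 0 0 0 0 0 0 0.3; 0 0 0 0 0 0 0.3",
)

```text
clock: 17.55
eef_pos: [0.4564, 0.2184, 0.1936]
tool_rot: [2.221, 2.222, 0.0]
wrist_force: [0.3, -0.1, 1.4]
opening: 0.0563
gripper_force: 15.0
```

```bash
python3 - <<'E'
from h import *
s,_=todo([.588,-.030,.16]);print(s['opening'],s['gripper_force'],s['wrist_force'])
E
```

```text
t 17.55 grasp [0.4564 0.2184 0.0226] rows [-4.969  2.63  -2.747]
0.056284658094424796 15.000111919362098 [ 0.30895685 -0.08497565  1.42795905]
```

>>> jog_arm(
  targets="0 0 0 0 0 -0.4 0.3; 0 0 0 0 0 -0.8 0.3; 0 0 0 0 0 -0.9 0.3; 0 0 0 -0.3 0.15 -0.45 0.3; 0 0 0 -0.7 0.35 -0.2 0.3; 0 0 0 -0.8 0.45 0 0.3; 0 0 0 -0.8 0.45 0 0.3; 0 0 0 -0.8 0.45 0 0.3; 0 0 0 -0.7 0.35 0 0.3; 0 0 0 -0.5 0.25 0 0.3; 0 0 0 -0.35 0.18 0 0.3; 0 0 0 0 0 0 0.3",
)

```text
clock: 18.75
eef_pos: [0.5886, -0.0308, 0.3307]
tool_rot: [-2.224, -2.219, 0.001]
wrist_force: [0.4, -0.3, -0.7]
opening: 0.0559
gripper_force: 15.0
```

>>> jog_arm(
  targets="0 0 0 0 0 0 0.3; 0 0 0 0 0 0 0.3; 0 0 0 0 0 0 0.3",
)

```text
clock: 19.05
eef_pos: [0.5875, -0.028, 0.331]
tool_rot: [-2.219, -2.223, -0.0]
wrist_force: [-0.1, 0.5, 0.2]
opening: 0.0562
gripper_force: 15.0
```

```bash
python3 - <<'E'
from h import *
s,_=todo([.588,-.029,.106]);print(s['opening'],s['gripper_force'])
c=get_calibration('wrist');im=get_image('wrist')
cv2.imwrite('pics/w7v.png',im)
E
```

```text
t 19.05 grasp [ 0.5875 -0.028   0.16  ] rows [-0.021  0.01   1.079]
0.05617663328083631 14.999909573234618
```

View pics/w7v.png

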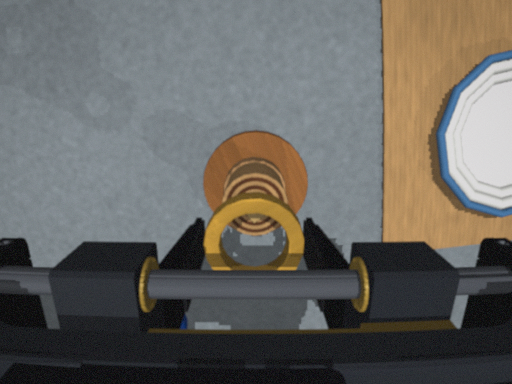

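The ring hangs flat at (254,238) over the stack, with the core at (255,190) below. Lowering it.

>>> jog_arm(
  targets="0 0 0 -0.02 0.01 0.2 0.3; 0 0 0 0 0 0.3 0.3; 0 0 0 0 0 0.3 0.3; 0 0 0 0 0 0.17 0.3; 0 0 0 0 0 0.1 0.3; 0 0 0 0 0 0 0.3; 0 0 0 0 0 0 0.3; 0 0 0 0 0 0 0.3; 0 0 0 0 0 0 0.3",
)

```text
clock: 20.0
eef_pos: [0.5886, -0.0302, 0.2779]
tool_rot: [2.221, 2.221, 0.001]
wrist_force: [0.0, -1.2, -0.1]
opening: 0.056
gripper_force: 15.0
```

```bash
python3 - <<'E'
from h import *
s,_=todo([.588,-.029,.1046]);print(s['opening'],s['gripper_force'],s['wrist_force'])
E
```

```text
t 20.0 grasp [ 0.5887 -0.0302  0.1069] rows [ 0.024 -0.014  0.045]
0.056045001928806897 14.999529761262238 [ 0.04151328 -1.20475233 -0.09968096]
```

>>> jog_arm(
  targets="0 0 0 0.01 -0.01 0.02 0.3; 0 0 0 0 0 0.02 0.3; 0 0 0 0 0 0 0.3; 0 0 0 0 0 0 1; 0 0 0 0 0 0 1; 0 0 0 0 0 0 1; 0 0 0 0 0 0 1; 0 0 0 0 0 0 1; 0 0 0 0 0 0 1",
)

```text
clock: 20.9
eef_pos: [0.5879, -0.0296, 0.2755]
tool_rot: [-2.221, -2.222, 0.0]
wrist_force: [-0.2, 0.4, 0.1]
opening: 0.094
gripper_force: 0.0
```

>>> jog_arm(
  targets="0 0 0 0 0 -0.3 1; 0 0 0 0 0 -0.8 1; 0 0 0 0 0 -0.9 1; 0 0 0 0 0 -0.6 1; 0 0 0 0 0 -0.3 1; 0 0 0 0 0 0 1; 0 0 0 0 0 0 1; 0 0 0 0 0 0 1; 0 0 0 0 0 0 1",
)

```text
clock: 21.8
eef_pos: [0.5876, -0.0296, 0.418]
tool_rot: [-2.219, -2.22, 0.004]
wrist_force: [1.3, 0.2, -0.8]
opening: 0.0951
gripper_force: 0.0
```

```bash
python3 - <<'E'
from h import *
s,Rt=todo([.588,-.029,.3])
im,r,f=look('w8',(.588,-.03),.096,.028)
h=cv2.cvtColor(r,cv2.COLOR_BGR2HSV)
# gold is more saturated and yellower than cork/wood
for n,(u,v) in {'c':(200,200),'ring+x':(200,105),'ring-x':(200,295),'ring+y':(105,200),'ring-y':(295,200)}.items(): print(n,h[v,u])
gold=(h[...,1]>130)&(h[...,0]>=18)&(h[...,0]<30)
gold=cv2.morphologyEx(gold.astype(np.uint8),cv2.MORPH_OPEN,np.ones((5,5)))
rim(r,f,.028,gold)
E
```

```text
t 21.8 grasp [ 0.5869 -0.0295  0.247 ] rows [ 0.01   0.017 -1.061]
c [ 19 115 169]
ring+x [ 20 171 180]
ring-x [ 20 172 179]
ring+y [ 20 173 187]
ring-y [ 20 172 176]
enclosing [ 0.587  -0.0296] r 28.6 hull [ 0.5874 -0.0297]
```

The gold rim fits a 28.6 mm circle at stack height z 0.096, centred on (0.587, -0.030), so the ring is flat and around the wick. Handing in.

```bash
python3 -c "
from workcell import *
print(job_done())"
```

```text
the job is handed in; nothing more can be done
None
```

The stack (cork spacer, then core with wick up, then gold ring) is built on the stand and released, and I handed the job in at about 22 s; the last wrist image put the ring within about 1 mm of centre, but `job_done()` returned no verdict.

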